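Slide the fittings box open and set the coupling out on its lid

ROBOT

A 7-joint arm with a two-finger parallel gripper is mounted at the origin on the work surface. World frame = base frame: x ahead of the robot, y to its left, z up, the work surface at z = 0. Lengths are in m, angles in degrees, forces in N, time in s.
With the tool pointing down it reaches from about 0.4 to 0.9 m from the base axis. Payload 5.5 kg.
Tool frame: the origin (TCP) lies at the centre of the arm's flange, where the gripper is bolted on; the fingertips stand 178 mm ahead of it and the grasp point (between the pads) lies 159 mm ahead of it; z points along the fingers, y is the line along which they close (so a half turn about z gives the same grasp; the last joint's range is limited). The gripper opens to 92 mm and grips with 3 to 60 N. Pads are 19 mm wide; open, the fingers measure 130 mm over their backs; the gripper's body (75 mm by 190 mm) begins 47 mm behind the grasp point.
Start: joints at [-49.091, 28.699, -24.465, 88.831, 12.651, 65.22, -12.049], TCP at [0.283, 0.585, 0.405] pointing down, gripper open.
Joint ranges: [-164.97, 164.97], [-17.58, 116.51], [-87.97, 89.64], [11.32, 138.91], [-80.73, 260.73], [10.89, 115.49], [-147.41, 147.41]. Speed limits (degrees/s): [147.25, 147.25, 180, 180, 180, 180, 180].

INTERFACE

Orientations are given as a 3x3 rotation matrix whose columns are the frame's x, y, z axes.
In Python, from cell import * gives the robot as it stands.
- The arm moves only by the tool apply_moves, never from a script. Its argument "moves" is a list of rows, each a list of 3 entries, a list of its own where there are three numbers: the shift along the tool's x, y, z in m, then the turn about the tool's z in degrees, then the closure in counts, from 0 (fully open) to 255 (shut). In form: [[[x, y, z], spin, jaw], ...]. A call has 1 to 5 rows; each row shifts and turns the commanded pose from where the row before left it, along the tool's axes as they then stand; what a row does not reach is not made up. A row lasts 1/8 s, in which the tool goes at most 62.5 mm and 10.7 degrees, less where a joint would pass 70% of its speed; a pose out of reach is approached as far as the arm can. A call with a gripper value outside its range is refused whole. The fingers move at their own pace and stop on an object; the grip force is fixed at half the most. Time passes only in rows, so rows that do not move let the fingers close. It gives the time, the measured TCP pose, the force, the opening and the grip force at its end, in the units of the state.
- get_obs(): the state, without advancing time (a new reading comes with each control period).
- grab_frame(name): name is "scene" or "top" or "wrist"; returns a dict with "img" (384x512x3 uint8, red, green, blue), "K" (3x3 intrinsics, pixels), "k1" (the pictures are not rectified: a ray, as slopes to the right and down, at radius r is drawn at 1 + k1 r^2 times it, then the intrinsics apply), "extrinsics" (4x4, takes a point from camera to world coordinates); the wrist camera has in their place "T_tool_cam" (4x4, takes a point from camera to tool coordinates, whose origin is the TCP and whose axes are the flange's). Camera axes: x right, y down, z forward; pixel columns grow to the right and rows downward; lengths in m; the calibration is good to about 2 mm. A picture is of the moment at which its call begins: read the wrist's pose just before it. There is no depth.
- hand_in(): hands the job in; it is judged then, once.
The state is a dict: "time_s": time; "q": joint angles; "qd": joint speeds; "tau": joint torques, N m; "tool_pos": TCP position; "orientation": TCP orientation; "ft_force": force on the tool from outside, world axes, zero at the start; "torque": the same for the moment, N m; "gripper_width": finger opening in m; "grasp_force": force on a finger pad.
Only numpy, scipy, OpenCV 4.12 (cv2) and the standard library are available. Lean on these libraries where they do the work, as an engineer would, in place of code of your own. Each camera call takes 0.05 s, during which the arm holds its last target. There are 200 camera calls.

TASK

Slide the flush lid of the fittings box along its tracks, by pressing on its top and dragging, until it is wholly clear of the tracks and lies flat on the narrow landing, and let go of it there. Then take the lid by its two long edges, lower it flat and centred lengthwise on the white wall tile, and let go. Finally take the brass coupling out of the box and lower it, without dropping it, to stand upright on the middle part of the lid; leave the mug, the jar, the copper elbow and the small cap nut where they are.

Things in the scene. Friction and masses are not known exactly. Their poses are not given: they have to be found in the camera images.
- caddy: Wooden fittings box, fixed, 362 mm long. Origin on the worktop; its level x axis is the way the lid slides open. Well: x -162 to -12 mm, 56 mm wide about y = 0, floor 10 mm above the worktop. The lid lies on ledges 50 mm up, in grooves 69 mm wide; lips 58 mm apart, tops 65 mm up, run over its long edges from x = -172 to 0. Rear wall flush with the lid.
- landing (a point): Middle of the top of the landing beyond the tracks, level with the ledges, 50 mm above the worktop, at box x = 92 mm; axes as the box. A tongue 184 mm long and only 36 mm wide, so that the lid's long edges overhang it on both sides; below is a foot 83 mm wide, 10 mm high. A stop 4 mm high ends it at box x = 184 mm.
- lid_center (a point): Centre (half-way up) of the loose plain plywood lid, 160 x 66 x 8 mm (x, y, z), about 0.12 kg; z up. Starts in the tracks, shut or up to 15 mm ajar (centre at box x = -78 to -65 mm). Follows a fingertip pressed on it with 5 to 15 N. Wholly clear of the tracks once its centre passes box x = 80 mm; meets the stop at 104 mm.
- coupling_center (a point): Centre (half-way up) of the loose brass pipe coupling, about 0.16 kg: two hexagon nuts 28 mm across flats joined by a short tube, 36 mm tall in all, standing upright on the floor of the well. Two of its flats face its own plus and minus x, which lies nearly along the box's x.
- tile: White ceramic wall tile, 220 x 120 x 8 mm (x, y, z), fixed flat on the worktop. Origin at the centre of its underside; x along its length, z up.
- mug: white mug, 80 mm across, 90 mm tall; origin under its base. Leave alone
- elbow: copper pipe elbow lying flat, 25 mm thick, two legs of 45 mm along its own x and y; origin under the bend. Leave alone
- cap_nut: small low brass cap nut, 22 mm hexagon, 16 mm tall; origin under its base. Not the coupling that is wanted. Leave alone
- paste_jar: grey jar with black cap, 70 mm across, 70 mm tall; origin under its base. Leave alone
There are look-alikes about, which are no part of the job. There is more than one size of the part that bears lid_center; the job needs the largest.

How it is judged (in metres and radians):
On the way, in this order (a step that is already met when the one before it is completed fails the run):
1. the lid lies flat on the landing, wholly clear of the tracks, let go (x of lid_center in the frame of caddy between 0.08 and 0.11 m and y of lid_center in the frame of caddy between -0.018 and 0.018 m and z of lid_center in the frame of caddy between 0.051 and 0.058 m and angle between lid_center's own z axis and vertical below 0.08 rad and contact force between the fingers and lid below 0.1 N), for 0.2 s.
2. the lid, held, is lowered to within 15 mm of the tile (x of lid_center in the frame of tile between -0.03 and 0.03 m and y of lid_center in the frame of tile between -0.02 and 0.02 m and angle between the x axis of lid_center and the x axis of tile, either way round below 0.2 rad and z of lid_center in the frame of tile below 0.027 m and contact force between the fingers and lid above 0.3 N).
3. the lid lies flat and centred lengthwise on the tile, let go (x of lid_center in the frame of tile between -0.03 and 0.03 m and y of lid_center in the frame of tile between -0.02 and 0.02 m and angle between the x axis of lid_center and the x axis of tile, either way round below 0.2 rad and z of lid_center in the frame of tile between 0.009 and 0.015 m and angle between lid_center's own z axis and vertical below 0.06 rad and contact force between the fingers and lid below 0.1 N), for 0.2 s.
4. the coupling, held, is lowered to within 15 mm of the lid (x of coupling_center in the frame of lid_center between -0.06 and 0.06 m and y of coupling_center in the frame of lid_center between -0.019 and 0.019 m and z of coupling_center in the frame of lid_center between 0.015 and 0.037 m and contact force between the fingers and coupling above 0.3 N).
At the end, for the whole second after the job is handed in: The lid lies flat on the tile, its centre within 30 mm along and 20 mm across of the tile's centre and its length within 0.2 rad of the tile's; the coupling stands upright on the lid (tilt under 0.1 rad), within 60 mm along and 19 mm across of the lid's centre; both let go and at rest (all of step 3 and x of coupling_center in the frame of lid_center between -0.06 and 0.06 m and y of coupling_center in the frame of lid_center between -0.019 and 0.019 m and z of coupling_center in the frame of lid_center between 0.018 and 0.026 m and angle between coupling_center's own z axis and vertical below 0.1 rad and contact force between the fingers and coupling below 0.1 N and linear speed of each of coupling, lid below 0.02 m/s); the robot touches nothing.
It fails at once if the mug, jar, elbow or cap nut is moved by more than 30 mm (distance of any of mug, elbow, cap_nut, paste_jar from where it was at the start of the episode above 0.03 m).
It also fails if it takes over 72 s, if anything falls off the work surface, if the arm or the gripper's body presses on something with over 40 N, if the wrist force passes 120 N, or if a joint passes its speed limit or range.

## Working session

There is one attempt and no reset: what is moved stays moved. The work goes in short steps, Python scripts to look and compute and a tool call to move; the robot and the scene stay as the last step left them, time stands still between calls to the robot, and variables do not carry over. Pictures are saved under pics/ and viewed, at most 14 in all, crops included, and the job is handed in when it is done.

Besides the shell and the picture viewer there is one more tool, called after "Call:" as a command line: name --argument value ..., lists and objects as JSON in quotes. apply_moves: Moves the arm, as the interface text tells. Its arguments: {"type":"object","properties":{"moves":{"type":"array"}},"required":["moves"]}

```bash
mkdir -p pics
cat > h.py <<'E'
from cell import *
import numpy as np, cv2
def snap(n,f=None):
    o=get_obs(); r=grab_frame(n)
    if n=="wrist":
        T=np.eye(4);T[:3,:3]=np.array(o["orientation"]);T[:3,3]=o["tool_pos"]
        r["E"]=T@np.array(r["T_tool_cam"])
    else: r["E"]=np.array(r["extrinsics"])
    r["K"]=np.array(r["K"])
    if f: cv2.imwrite(f,r["img"][:,:,::-1])
    return r
def ray(r,px):
    K=r["K"];d=np.array([r["k1"],0,0,0,0],float)
    p=cv2.undistortPoints(np.array(px,float).reshape(-1,1,2),K,d).reshape(-1,2)
    v=np.c_[p,np.ones(len(p))]@r["E"][:3,:3].T
    return r["E"][:3,3],v
def plane(r,px,z):
    c,v=ray(r,px); return c+v*((z-c[2])/v[:,2])[:,None]
def proj(r,P):
    Q=(np.array(P,float).reshape(-1,3)-r["E"][:3,3])@r["E"][:3,:3]
    return cv2.projectPoints(Q,np.zeros(3),np.zeros(3),r["K"],np.array([r["k1"],0,0,0,0],float))[0].reshape(-1,2)
E
python3 - <<'E'
from h import *
a=snap("scene");b=snap("top")
cv2.imwrite("pics/s.png",a["img"][:,:,::-1])
cv2.imwrite("pics/t.png",cv2.resize(b["img"][:,:,::-1],(800,600)))
o=get_obs();print({k:np.round(v,3) for k,v in o.items()})
for r in(a,b):print(np.round(r["E"],3),r["K"][0,0],r["k1"])
E
```

```text
{'time_s': np.float64(0.1), 'q': array([-49.09 ,  28.749, -24.453,  88.887,  12.651,  65.22 , -12.048]), 'qd': array([-0.049, -0.193, -0.015, -0.17 , -0.03 ,  0.005, -0.001]), 'tau': array([-1.1000e-02, -5.6787e+01, -5.8380e+00, -2.7991e+01, -6.9000e-02,
        2.4000e-02,  0.0000e+00]), 'tool_pos': array([0.283, 0.585, 0.404]), 'orientation': array([[-0.9  ,  0.436, -0.001],
       [ 0.436,  0.9  , -0.002],
       [ 0.   , -0.002, -1.   ]]), 'ft_force': array([-0.546,  0.105,  0.657]), 'torque': array([ 0.021,  0.008, -0.057]), 'grasp_force': np.float64(0.0), 'gripper_width': np.float64(0.092)}
[[-0.437  0.75  -0.496  1.039]
 [ 0.9    0.362 -0.244  0.245]
 [-0.003 -0.553 -0.833  0.95 ]
 [ 0.     0.     0.     1.   ]] 374.29002742199344 0.011258459332700014
[[-0.025 -0.991  0.129  0.361]
 [-1.     0.023 -0.016  0.009]
 [ 0.013 -0.129 -0.992  1.334]
 [ 0.     0.     0.     1.   ]] 462.97484639874654 -0.1796778358946262
```

View pics/s.png

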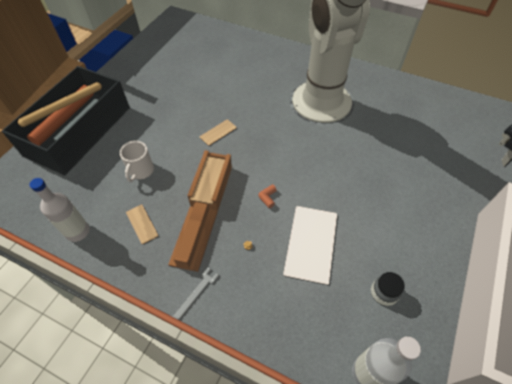

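View pics/t.png

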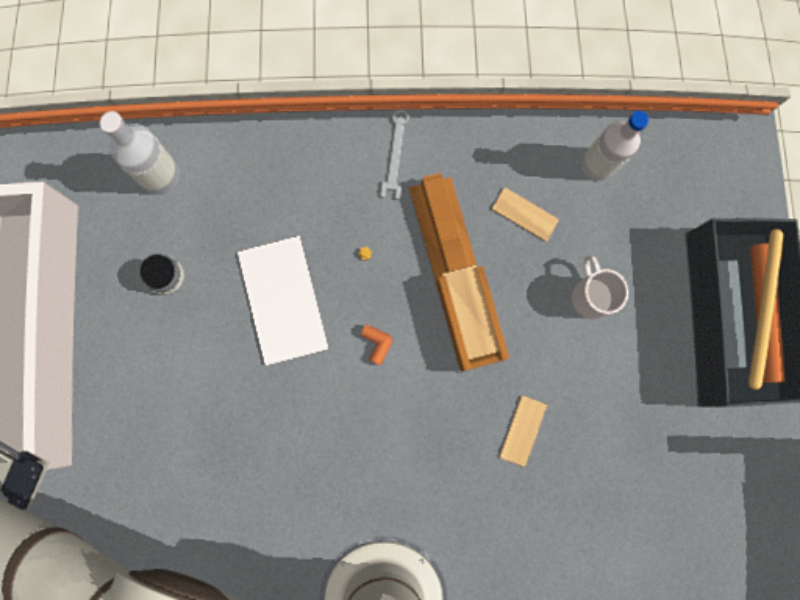

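The top view (800x600) shows three plywood boards: A in the box tracks (470,312), B loose (525,213) and C loose (523,430). A fits, since it is the largest and lies in the grooves. The tile is at (283,300), the cap nut at (365,253), the elbow at (377,343), the mug at (600,292) and the jar at (160,272). Next I'll measure, and confirm with an enlarged crop.

Run:
```python
from h import *
r=snap("top");im=r["img"]
def rect(mask,z,name):
    n,l,st,_=cv2.connectedComponentsWithStats(mask.astype(np.uint8))
    for i in range(1,n):
        if st[i,4]<150: continue
        c=cv2.findContours((l==i).astype(np.uint8),0,2)[0][0].reshape(-1,2)
        P=plane(r,c,z)[:,:2]
        (x,y),(w,h),a=cv2.minAreaRect((P*1000).astype(np.float32))
        if w<h:w,h,a=h,w,a+90
        print(name,np.round(c.mean(0)*800/512),"xy",round(x),round(y),"size",round(w),round(h),"ang",round(a,1))
hsv=cv2.cvtColor(im,cv2.COLOR_RGB2HSV)
g=np.zeros(im.shape[:2],bool);g[70:300,130:400]=1
rect((hsv[...,2]>215)&(hsv[...,1]<40)&g,.008,"tile")
m=(hsv[...,1]>60)&(hsv[...,0]<30)&g
rect(m&(hsv[...,2]>200),.058,"ply")
rect(m&(hsv[...,2]>110)&(hsv[...,2]<=200),.06,"wood")
print(hsv[200,300],hsv[135,280],hsv[160,285],hsv[224,312])
cv2.imwrite("pics/c.png",cv2.resize(im[105:310,240:380,::-1],None,fx=2.9,fy=2.9,interpolation=2))
```

```text
tile [282. 300.] xy 555 174 size 220 120 ang 13.7
ply [525. 213.] xy 697 -277 size 116 47 ang 57.3
ply [469. 310.] xy 518 -169 size 162 59 ang 13.2
ply [523. 430.] xy 303 -254 size 116 47 ang 157.7
wood [264. 111.] xy 904 179 size 278 7 ang 88.0
wood [450. 256.] xy 597 -148 size 362 88 ang 14.9
[ 18 114 225] [ 15 169 184] [ 14 171 176] [ 17 107 229]
```

View pics/c.png

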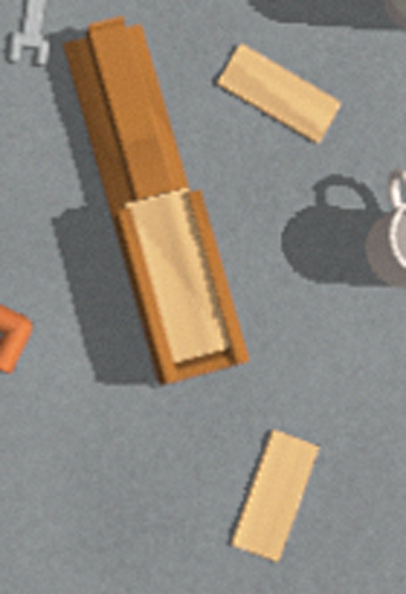

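Crop: board A sits between the box lips and measures 162 mm long, while B and C are only 116 x 47 mm. So A is the lid. I'll move over it now.

Call:
apply_moves --moves '[[[-0.022, -0.045, 0], 0, 255], [[-0.026, -0.054, 0], 0, 255], [[-0.03, -0.03, 0], 0, 255], [[-0.03, -0.03, 0], 0, 255], [[-0.03, -0.03, 0], 0, 255]]'

```text
time_s: 0.78
tool_pos: [0.3253, 0.3533, 0.4046]
orientation: [[-0.9, 0.436, 0.0], [0.436, 0.9, -0.0], [-0.0, -0.0, -1.0]]
ft_force: [-0.0, -0.2, -0.1]
gripper_width: 0.0463
grasp_force: 0.0
```

Call:
apply_moves --moves '[[[-0.036, -0.035, 0], 0, 255], [[-0.036, -0.035, 0], 0, 255], [[-0.036, -0.035, 0], 0, 255], [[-0.036, -0.035, 0], 0, 255], [[-0.036, -0.035, 0], 0, 255]]'

```text
time_s: 1.4
tool_pos: [0.411, 0.1173, 0.4048]
orientation: [[-0.9, 0.436, 0.0], [0.436, 0.9, 0.0], [-0.0, 0.0, -1.0]]
ft_force: [-0.3, -0.0, 1.1]
gripper_width: 0.0006
grasp_force: 0.0
```

Call:
apply_moves --moves '[[[-0.04, -0.038, 0], 0, 255], [[-0.04, -0.038, 0], 0, 255], [[-0.04, -0.038, 0], 0, 255], [[-0.04, -0.038, 0], 0, 255], [[-0.04, -0.038, 0], 0, 255]]'

```text
time_s: 2.02
tool_pos: [0.5084, -0.1408, 0.4047]
orientation: [[-0.9, 0.435, 0.0], [0.435, 0.9, 0.0], [-0.0, 0.0, -1.0]]
ft_force: [-0.1, -0.1, 0.3]
gripper_width: 0.0004
grasp_force: 0.0
```

Call:
apply_moves --moves '[[[0, 0, 0], -10, 255], [[0, 0, 0], -10, 255], [[0, 0, 0], -10, 255], [[0, 0, 0], -9, 255], [[0, 0, 0], 0, 255]]'

```text
time_s: 2.65
tool_pos: [0.5079, -0.1393, 0.4045]
orientation: [[-0.974, -0.226, -0.0], [-0.226, 0.974, 0.0], [0.0, 0.0, -1.0]]
ft_force: [0.2, -0.3, 0.2]
gripper_width: 0.0003
grasp_force: 0.0
```

Run:
```python
from h import *
r=snap("wrist","pics/w1.png");o=get_obs();print(np.round(o["tool_pos"],4),np.round(o["q"],1),np.round(r["T_tool_cam"],3),r["K"][0,0],r["k1"])
```

```text
[ 0.5079 -0.1393  0.4045] [ 14.7  14.4  -2.7 107.2   0.8  58.5 114.7] [[-0.    -0.97  -0.244  0.066]
 [ 1.    -0.    -0.     0.001]
 [ 0.    -0.244  0.97   0.02 ]
 [ 0.     0.     0.     1.   ]] 340.4398572640705 -0.004804086656032961
```

View pics/w1.png

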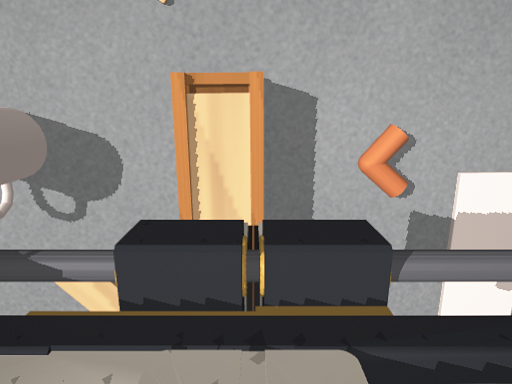

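The wrist view shows the rear of the box (rear edge at row 72, outer sides at columns 172 and 264). The lid's rear edge is near row 93, and the elbow is at (385,160). I'll fit the centreline now.

Run:
```python
from h import *
r=snap("wrist");im=r["img"]
hsv=cv2.cvtColor(im,cv2.COLOR_RGB2HSV)
m=(hsv[...,1]>90)&(hsv[...,0]<30)
L=[];R=[]
for v in range(85,212,4):
    c=np.where(m[v,150:300])[0]+150; L.append((c[0]-.5,v));R.append((c[-1]+.5,v))
A=plane(r,L,.065);B=plane(r,R,.065)
for P in(A,B):
    k=np.polyfit(P[:,0],P[:,1],1);print(np.round(P[[0,-1]],4).tolist(),np.degrees(np.arctan(k[0])),k[1]+k[0]*.5)
print("width",np.linalg.norm((B-A)[0,:2]))
for c in (205,215,225,235,245):
    col=hsv[60:130,c].astype(int); print(c,[(60+i,*col[i]) for i in range(8,40,1)] if c==225 else "")
    w=np.where(m[60:110,c])[0][0]+60; print(w,np.round(plane(r,[(c,w-.5)],.065),4))
    print("lid rear",np.round(plane(r,[(c,93)],.058),4)) if c==225 else 0
t=snap("top");print(np.round(proj(t,[[.5,-.17,.06]]),1))
```

```text
[[0.441, -0.2298, 0.065], [0.554, -0.2027, 0.065]] 13.61158480757799 -0.21568572793093366
[[0.4222, -0.1484, 0.065], [0.5352, -0.1215, 0.065]] 13.406125549949637 -0.12986720281288766
width 0.08351909511660174
205 
73 [[ 0.4236 -0.2016  0.065 ]]
215 
73 [[ 0.4216 -0.1929  0.065 ]]
225 [(68, np.int64(100), np.int64(5), np.int64(156)), (69, np.int64(105), np.int64(3), np.int64(158)), (70, np.int64(100), np.int64(5), np.int64(160)), (71, np.int64(10), np.int64(5), np.int64(159)), (72, np.int64(12), np.int64(80), np.int64(181)), (73, np.int64(13), np.int64(166), np.int64(206)), (74, np.int64(14), np.int64(160), np.int64(204)), (75, np.int64(14), np.int64(160), np.int64(204)), (76, np.int64(14), np.int64(160), np.int64(203)), (77, np.int64(13), np.int64(159), np.int64(204)), (78, np.int64(14), np.int64(159), np.int64(204)), (79, np.int64(14), np.int64(159), np.int64(205)), (80, np.int64(13), np.int64(158), np.int64(205)), (81, np.int64(13), np.int64(159), np.int64(205)), (82, np.int64(13), np.int64(159), np.int64(207)), (83, np.int64(14), np.int64(158), np.int64(192)), (84, np.int64(13), n
[... 228 characters left out ...]
 (89, np.int64(13), np.int64(155), np.int64(135)), (90, np.int64(13), np.int64(158), np.int64(134)), (91, np.int64(13), np.int64(160), np.int64(131)), (92, np.int64(14), np.int64(135), np.int64(155)), (93, np.int64(16), np.int64(110), np.int64(223)), (94, np.int64(20), np.int64(91), np.int64(246)), (95, np.int64(19), np.int64(94), np.int64(244)), (96, np.int64(19), np.int64(94), np.int64(243)), (97, np.int64(19), np.int64(94), np.int64(243)), (98, np.int64(19), np.int64(94), np.int64(243)), (99, np.int64(19), np.int64(94), np.int64(243))]
73 [[ 0.4196 -0.1843  0.065 ]]
lid rear [[ 0.4366 -0.1813  0.058 ]]
235 
73 [[ 0.4176 -0.1756  0.065 ]]
245 
72 [[ 0.4148 -0.1671  0.065 ]]
[[302.1 205.5]]
```

Call:
apply_moves --moves '[[[-0.001, -0.031, 0.01], -0.5, 255], [[0, 0, 0.05], 0, 255], [[0, 0, 0.05], 0, 255], [[0, 0, 0.045], 0, 255], [[0, 0, 0], 0, 255]]'

```text
time_s: 3.42
tool_pos: [0.5142, -0.1686, 0.2465]
orientation: [[-0.972, -0.235, -0.008], [-0.235, 0.972, 0.002], [0.007, 0.004, -1.0]]
ft_force: [0.4, 0.2, 0.7]
gripper_width: 0.0006
grasp_force: 0.0
```

Call:
apply_moves --moves '[[[0, 0, 0.006], 0, 255], [[0, 0, 0.002], 0, 255], [[0, 0, 0], 0, 255]]'

```text
time_s: 3.8
tool_pos: [0.5167, -0.1694, 0.2431]
orientation: [[-0.972, -0.236, 0.002], [-0.236, 0.972, -0.001], [-0.002, -0.001, -1.0]]
ft_force: [-0.3, 1.7, 1.5]
gripper_width: 0.0003
grasp_force: 0.0
```

Call:
apply_moves --moves '[[[0, 0, 0.002], 0, 255], [[0, 0, 0.0], 0, 255], [[0, 0, 0.002], 0, 255], [[0, 0, 0], 0, 255]]'

```text
time_s: 4.3
tool_pos: [0.516, -0.1692, 0.2375]
orientation: [[-0.972, -0.236, -0.0], [-0.236, 0.972, 0.0], [0.0, 0.0, -1.0]]
ft_force: [0.0, -0.0, -0.8]
gripper_width: 0.0003
grasp_force: 0.0
```

Call:
apply_moves --moves '[[[0, 0, 0.001], 0, 255], [[0, 0, 0], 0, 255]]'

```text
time_s: 4.55
tool_pos: [0.516, -0.1692, 0.2366]
orientation: [[-0.972, -0.236, -0.0], [-0.236, 0.972, 0.0], [0.0, 0.0, -1.0]]
ft_force: [-0.1, 0.3, -0.0]
gripper_width: 0.0005
grasp_force: 0.0
```

Call:
apply_moves --moves '[[[0, 0, 0.001], 0, 255], [[0, 0, 0], 0, 255]]'

```text
time_s: 4.8
tool_pos: [0.5162, -0.1692, 0.2363]
orientation: [[-0.972, -0.236, 0.0], [-0.236, 0.972, -0.0], [-0.0, -0.0, -1.0]]
ft_force: [-2.0, 0.9, 5.1]
gripper_width: 0.0004
grasp_force: 3.0
```

Call:
apply_moves --moves '[[[0, 0, 0.0005], 0, 255], [[0, 0, 0], 0, 255]]'

```text
time_s: 5.05
tool_pos: [0.5161, -0.1692, 0.2363]
orientation: [[-0.972, -0.236, 0.0], [-0.236, 0.972, -0.0], [-0.0, -0.0, -1.0]]
ft_force: [-3.5, 1.0, 10.4]
gripper_width: 0.0007
grasp_force: 5.2
```

Call:
apply_moves --moves '[[[-0.004, 0, 0], 0, 255], [[-0.006, 0, 0], 0, 255], [[-0.006, 0, 0], 0, 255]]'

```text
time_s: 5.42
tool_pos: [0.5296, -0.167, 0.2362]
orientation: [[-0.972, -0.234, -0.005], [-0.234, 0.972, -0.001], [0.005, 0.0, -1.0]]
ft_force: [-10.4, -2.4, 15.8]
gripper_width: 0.0005
grasp_force: 8.2
```

Call:
apply_moves --moves '[[[-0.008, 0, -0.0003], 0, 255], [[-0.008, 0, 0], 0, 255], [[-0.008, 0, 0], 0, 255]]'

```text
time_s: 5.8
tool_pos: [0.5536, -0.1612, 0.2363]
orientation: [[-0.972, -0.235, -0.004], [-0.235, 0.972, -0.001], [0.004, -0.0, -1.0]]
ft_force: [-8.2, -2.0, 12.8]
gripper_width: 0.0007
grasp_force: 6.2
```

```bash
cat > lid.py <<'E'
from h import *
u=np.array([.9724,.2334]);n=np.array([-.2334,.9724]);O=.5415*u-.2847*n
r=snap("top");hsv=cv2.cvtColor(r["img"],cv2.COLOR_RGB2HSV)
m=((hsv[...,1]>50)&(hsv[...,1]<135)&(hsv[...,0]<30)&(hsv[...,2]>200)).astype(np.uint8)
for c in cv2.findContours(m,0,2)[0]:
    if cv2.contourArea(c)<100: continue
    P=(plane(r,c.reshape(-1,2),.058)[:,:2]-O); B=np.c_[P@u,P@n]*1000
    if abs(B[:,1].mean())<30: print("box x",B[:,0].min(),B[:,0].max(),"y",B[:,1].min(),B[:,1].max(),cv2.minAreaRect(B.astype(np.float32)))
E
python3 lid.py
cat > rear.py <<'E'
from h import *
u=np.array([.9724,.2334]);n=np.array([-.2334,.9724]);O=.5415*u-.2847*n
r=snap("wrist");hsv=cv2.cvtColor(r["img"],cv2.COLOR_RGB2HSV).astype(int)
m=(hsv[...,1]>50)&(hsv[...,1]<135)&(hsv[...,0]<30)&(hsv[...,2]>190)
# lid rear edge: rows at top of ply region, by column
e=[(c,np.where(m[:,c])[0]) for c in range(200,312,8)]
for c,w in e:
    if len(w)>5:
        v=w[0]-.5;p=plane(r,[(c,v)],.058)[0,:2]-O;print(c,v,np.round([p@u*1000,p@n*1000],1))
cv2.imwrite("pics/w2.png",r["img"][:,:,::-1])
E
python3 rear.py
```

```text
208 71.5 [-120.9  -20.4]
216 72.5 [-120.5  -16.9]
224 72.5 [-120.5  -13.3]
232 72.5 [-120.5   -9.8]
240 72.5 [-120.5   -6.3]
248 72.5 [-120.5   -2.7]
256 72.5 [-120.5    0.8]
264 72.5 [-120.5    4.3]
272 72.5 [-120.5    7.9]
280 72.5 [-120.5   11.4]
288 72.5 [-120.5   15. ]
296 72.5 [-120.6   18.5]
304 72.5 [-120.6   22. ]
```

View pics/w2.png

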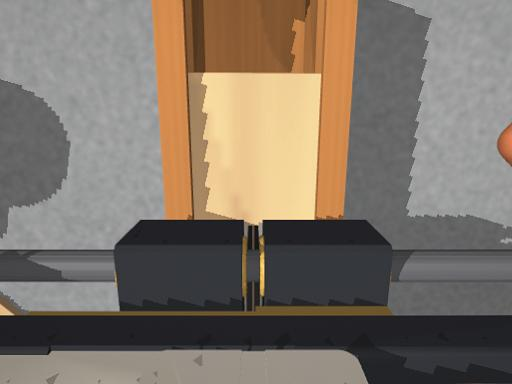

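The lid follows: its rear edge is now at row 72 (box x = -120 mm), with the well opening behind it. I'll keep dragging.

Call:
apply_moves --moves '[[[-0.01, 0, 0], 0, 255], [[-0.01, 0, 0], 0, 255], [[-0.01, 0, 0], 0, 255], [[-0.01, 0, 0], 0, 255]]'

```text
time_s: 6.4
tool_pos: [0.5928, -0.1517, 0.2363]
orientation: [[-0.972, -0.235, -0.003], [-0.235, 0.972, -0.001], [0.004, -0.0, -1.0]]
ft_force: [-6.9, -1.9, 11.7]
gripper_width: 0.0006
grasp_force: 5.5
```

Call:
apply_moves --moves '[[[-0.01, 0, 0], 0, 255], [[-0.01, 0, 0], 0, 255], [[-0.01, 0, 0], 0, 255], [[-0.01, 0, 0], 0, 255]]'

```text
time_s: 6.9
tool_pos: [0.6318, -0.1421, 0.2363]
orientation: [[-0.972, -0.235, -0.003], [-0.235, 0.972, -0.001], [0.003, -0.001, -1.0]]
ft_force: [-6.5, -1.1, 10.9]
gripper_width: 0.0008
grasp_force: 5.0
```

```bash
python3 rear.py
```

```text
200 155.5 [ -4.9 -25.2]
208 71.5 [-42.2 -20.4]
216 71.5 [-42.2 -16.8]
224 72.5 [-41.8 -13.3]
232 72.5 [-41.8  -9.7]
240 72.5 [-41.8  -6.2]
248 72.5 [-41.8  -2.7]
256 72.5 [-41.8   0.9]
264 72.5 [-41.8   4.4]
272 72.5 [-41.8   8. ]
280 72.5 [-41.8  11.5]
288 72.5 [-41.8  15. ]
296 72.5 [-41.8  18.6]
304 72.5 [-41.9  22.1]
```

Call:
apply_moves --moves '[[[-0.01, 0, 0], 0, 255], [[-0.01, 0, 0], 0, 255], [[-0.01, 0, 0], 0, 255], [[-0.01, 0, 0], 0, 255]]'

```text
time_s: 7.45
tool_pos: [0.6709, -0.1326, 0.2364]
orientation: [[-0.972, -0.235, -0.003], [-0.235, 0.972, -0.001], [0.003, -0.001, -1.0]]
ft_force: [-4.8, -1.7, 8.8]
gripper_width: 0.0008
grasp_force: 4.8
```

Call:
apply_moves --moves '[[[-0.008, 0, 0], 0, 255], [[-0.005, 0, 0], 0, 255], [[0, 0, 0], 0, 255]]'

```text
time_s: 7.82
tool_pos: [0.6841, -0.1292, 0.2364]
orientation: [[-0.972, -0.236, -0.001], [-0.236, 0.972, -0.001], [0.001, -0.001, -1.0]]
ft_force: [-3.5, -1.7, 6.9]
gripper_width: 0.0008
grasp_force: 3.6
```

```bash
python3 rear.py
```

```text
200 70.5 [ 11.6 -23.6]
208 70.5 [ 11.6 -20. ]
216 70.5 [ 11.6 -16.5]
224 70.5 [ 11.6 -13. ]
232 70.5 [11.6 -9.4]
240 70.5 [11.6 -5.9]
248 70.5 [11.6 -2.4]
256 70.5 [11.6  1.2]
264 70.5 [11.6  4.7]
272 70.5 [11.6  8.2]
280 70.5 [11.6 11.8]
288 70.5 [11.6 15.3]
296 71.5 [12.  18.8]
304 71.5 [12.  22.4]
```

View pics/w2.png

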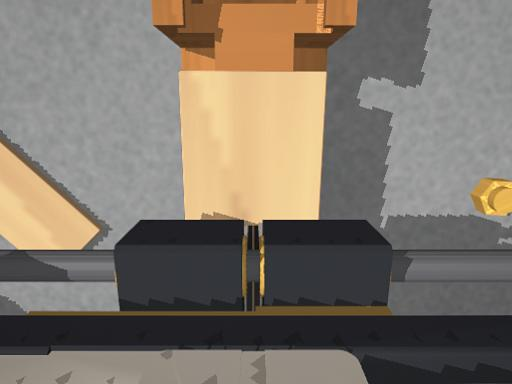

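The lid's rear edge is at row 71 (box x about 12 mm), clear of the tracks and square to them. I'll let go, lift and open.

Call:
apply_moves --moves '[[[0, 0, -0.005], 0, 255], [[0, 0, -0.03], 0, 255], [[0, 0, 0], 0, 0], [[0, 0, 0], 0, 0], [[0.002, 0, 0], 0, 0]]'

```text
time_s: 8.5
tool_pos: [0.6818, -0.1285, 0.2693]
orientation: [[-0.972, -0.237, -0.002], [-0.237, 0.972, 0.0], [0.002, 0.001, -1.0]]
ft_force: [-0.4, -0.0, -0.7]
gripper_width: 0.0258
grasp_force: 0.0
```

Call:
apply_moves --moves '[[[0, 0, 0], 0, 0], [[0, 0, 0], 0, 0], [[0, 0, 0], 0, 0]]'

```text
time_s: 8.88
tool_pos: [0.6822, -0.1288, 0.2703]
orientation: [[-0.972, -0.236, -0.0], [-0.236, 0.972, 0.0], [0.0, 0.0, -1.0]]
ft_force: [-0.0, 0.1, 0.6]
gripper_width: 0.0555
grasp_force: 0.0
```

```bash
cat >> rear.py <<'E'
o=get_obs();R=np.array(o["orientation"]);T=np.array(o["tool_pos"])
print("tool",np.round(T,4))
for v in range(90,215,25):
    w=np.where(m[v,130:380])[0]+130
    P=plane(r,[(w[0]-.5,v),(w[-1]+.5,v)],.058);print(v,"edges in tool mm",np.round((P-T)@R*1000,1)[:,:2].tolist())
E
python3 rear.py|tail -6
```

```text
tool [ 0.6823 -0.1288  0.2704]
90 edges in tool mm [[75.2, -33.6], [75.2, 32.0]]
115 edges in tool mm [[61.9, -33.7], [61.9, 32.0]]
140 edges in tool mm [[48.2, -33.7], [48.2, 32.0]]
165 edges in tool mm [[34.0, -33.8], [34.0, 31.4]]
190 edges in tool mm [[19.3, -33.8], [19.3, 31.4]]
```

Call:
apply_moves --moves '[[[0, -0.001, 0], 0, 0], [[0, 0, 0], 0, 0], [[0, 0, 0], 0, 0], [[0, 0, 0], 0, 0], [[0, 0, 0], 0, 0]]'

```text
time_s: 9.55
tool_pos: [0.6825, -0.1297, 0.2705]
orientation: [[-0.972, -0.236, 0.0], [-0.236, 0.972, 0.0], [-0.0, 0.0, -1.0]]
ft_force: [0.6, -0.4, -0.7]
gripper_width: 0.0919
grasp_force: 0.0
```

Call:
apply_moves --moves '[[[0, 0, 0.02], 0, 0], [[0, 0, 0.022], 0, 0], [[0, 0, 0], 0, 0], [[0, 0, 0], 0, 0]]'

```text
time_s: 10.05
tool_pos: [0.6824, -0.1298, 0.2278]
orientation: [[-0.972, -0.236, -0.001], [-0.236, 0.972, 0.0], [0.001, 0.0, -1.0]]
ft_force: [0.6, -0.1, 0.6]
gripper_width: 0.0915
grasp_force: 0.0
```

Call:
apply_moves --moves '[[[0, 0, -0.0005], 0, 255], [[0, 0, 0], 0, 255], [[0, 0, 0], 0, 255], [[0, 0, 0], 0, 255], [[0, 0, 0], 0, 255]]'

```text
time_s: 10.68
tool_pos: [0.6827, -0.1298, 0.2295]
orientation: [[-0.972, -0.236, 0.001], [-0.236, 0.972, -0.0], [-0.001, -0.0, -1.0]]
ft_force: [-0.5, -0.3, 2.8]
gripper_width: 0.0653
grasp_force: 30.0
```

Call:
apply_moves --moves '[[[0, 0, -0.003], 0, 255], [[0, 0, -0.01], 0, 255], [[0, 0, -0.02], 0, 255], [[0, 0, -0.03], 0, 255], [[0, 0, 0], 0, 255]]'

```text
time_s: 11.3
tool_pos: [0.6842, -0.1301, 0.2966]
orientation: [[-0.972, -0.236, 0.007], [-0.236, 0.972, -0.001], [-0.007, -0.003, -1.0]]
ft_force: [0.6, -1.2, -0.7]
gripper_width: 0.0654
grasp_force: 30.0
```

Run:
```python
from h import *
r=snap("scene");w=snap("wrist")
a=cv2.resize(r["img"][60:300,130:360],None,fx=1.5,fy=1.5)
b=cv2.resize(w["img"],(400,300))
k=np.zeros((660,0,3),np.uint8)
c=np.zeros((360,750,3),np.uint8);c[:360,:345]=a;c[:300,348:748]=b
cv2.imwrite("pics/h1.png",c[:,:,::-1])
```

```text
(no output)
```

View pics/h1.png

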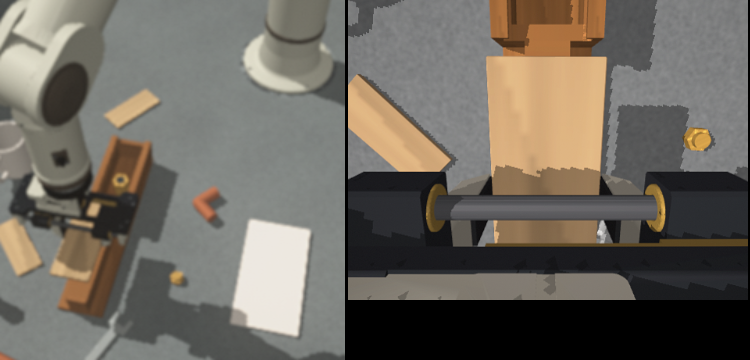

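Held: the opening is 65 mm, the lid hangs level in the wrist view, and the coupling is visible in the well. I'll carry it to the tile.

Call:
apply_moves --moves '[[[0.0035, 0.0204, 0], 0, 255], [[0.0065, 0.0407, 0], 0, 255], [[0.0065, 0.0407, 0], 0, 255], [[0.0065, 0.0407, 0], 0, 255], [[0.0065, 0.0407, 0], 0, 255]]'

```text
time_s: 12.02
tool_pos: [0.6085, 0.0441, 0.2909]
orientation: [[-0.971, -0.238, -0.003], [-0.238, 0.971, 0.001], [0.002, 0.001, -1.0]]
ft_force: [-0.1, 0.8, -0.6]
gripper_width: 0.0655
grasp_force: 30.0
```

Call:
apply_moves --moves '[[[0.0065, 0.0407, 0], 0, 255], [[0.0065, 0.0407, 0], 0, 255], [[0.0065, 0.0407, 0], 0, 255], [[0.003, 0.0204, 0], 0, 255], [[0, 0, 0], 0, 255]]'

```text
time_s: 12.65
tool_pos: [0.5538, 0.1763, 0.2916]
orientation: [[-0.971, -0.24, -0.001], [-0.24, 0.971, 0.0], [0.001, 0.001, -1.0]]
ft_force: [0.5, -0.7, -1.5]
gripper_width: 0.0656
grasp_force: 30.0
```

Call:
apply_moves --moves '[[[0, 0, 0.03], 0, 255], [[0, 0, 0.03], 0, 255], [[0, 0, 0.03], 0, 255], [[0, 0, 0], 0, 255], [[0, 0, 0], 0, 255]]'

```text
time_s: 13.28
tool_pos: [0.5559, 0.1732, 0.2027]
orientation: [[-0.972, -0.235, 0.001], [-0.235, 0.972, -0.0], [-0.001, -0.001, -1.0]]
ft_force: [0.6, 0.3, -1.6]
gripper_width: 0.0655
grasp_force: 30.0
```

Run:
```python
from h import *
r=snap("wrist");o=get_obs();R=np.array(o["orientation"]);T=np.array(o["tool_pos"]);print(T)
hsv=cv2.cvtColor(r["img"],cv2.COLOR_RGB2HSV).astype(int)
ply=(hsv[...,1]>50)&(hsv[...,0]<30)&(hsv[...,2]>120)
tl=(hsv[...,1]<30)&(hsv[...,2]>190)
for v in range(20,170,20):
    for nm,m,z in(("ply",ply,T[2]-.178+.008),("tile",tl,.008)):
        w=np.where(m[v])[0]
        if len(w)>20:
            P=plane(r,[(w[0]-.5,v),(w[-1]+.5,v)],z);print(v,nm,w[[0,-1]],np.round((P-T)@R*1000,1)[:,:2].tolist())
c=250
for cc in(150,256,350):
  w=np.where(tl[:,cc])[0];w2=np.where(ply[:,cc])[0]
  if len(w):print(cc,"tile rear",w[0],np.round((plane(r,[(cc,w[0]-.5)],.008)-T)@R*1000,1)[0,:2])
  if len(w2):print(cc,"lid rear",w2[0],np.round((plane(r,[(cc,w2[0]-.5)],T[2]-.17)-T)@R*1000,1)[0,:2])
cv2.imwrite("pics/t2.png",r["img"][:,:,::-1])
```

```text
[0.55607179 0.17368739 0.20323137]
20 tile [131 381] [[106.5, -57.3], [106.4, 60.8]]
40 tile [132 380] [[97.7, -57.6], [97.6, 61.2]]
60 tile [134 379] [[88.8, -57.4], [88.7, 61.5]]
80 ply [177 330] [[77.6, -31.7], [77.6, 32.8]]
80 tile [136 376] [[79.5, -57.2], [79.5, 60.8]]
100 ply [178 329] [[69.5, -31.7], [69.5, 32.8]]
100 tile [137 375] [[70.1, -57.5], [70.0, 61.2]]
120 ply [179 328] [[61.2, -31.8], [61.1, 32.9]]
120 tile [140 373] [[60.4, -56.8], [60.3, 61.0]]
140 ply [179 327] [[52.6, -32.2], [52.6, 32.9]]
140 tile [140 372] [[50.4, -57.6], [50.3, 61.3]]
160 ply [180 326] [[43.8, -32.3], [43.8, 32.9]]
160 tile [142 370] [[40.1, -57.5], [40.0, 61.2]]
150 tile rear 6 [112.6 -47.7]
256 tile rear 6 [112.6   1.8]
256 lid rear 72 [80.9  1.6]
350 tile rear 6 [112.5  45.6]
```

View pics/t2.png

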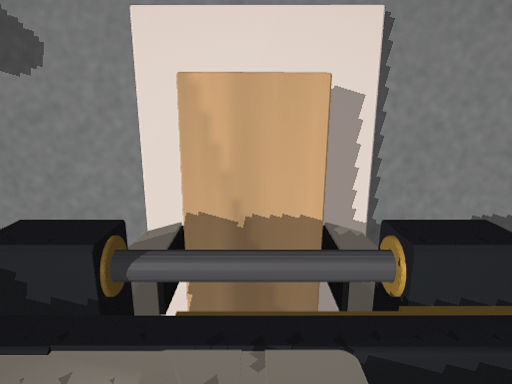

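The lid (columns 177–330) is centred over the tile (columns 131–381) to within 3 mm. I'll lower it the rest of the way.

Call:
apply_moves --moves '[[[0.002, 0.001, 0.008], 0, 255], [[0, 0, 0.006], 0, 255], [[0, 0, 0], 0, 255], [[0, 0, 0], 0, 255]]'

```text
time_s: 13.82
tool_pos: [0.5527, 0.175, 0.188]
orientation: [[-0.972, -0.236, -0.0], [-0.236, 0.972, -0.0], [0.0, 0.0, -1.0]]
ft_force: [-0.0, 0.1, -1.4]
gripper_width: 0.0651
grasp_force: 30.0
```

Call:
apply_moves --moves '[[[0, 0, 0.001], 0, 255], [[0, 0, 0], 0, 255]]'

```text
time_s: 14.08
tool_pos: [0.5529, 0.175, 0.1875]
orientation: [[-0.972, -0.236, 0.0], [-0.236, 0.972, 0.0], [-0.0, 0.0, -1.0]]
ft_force: [-2.4, -0.8, 5.0]
gripper_width: 0.0655
grasp_force: 30.0
```

Contact (5 N). I'll release and rise.

Call:
apply_moves --moves '[[[0, 0, 0], 0, 0], [[0, 0, 0], 0, 0], [[0, 0, 0], 0, 0], [[0, 0, 0], 0, 0], [[0, 0, 0], 0, 0]]'

```text
time_s: 14.7
tool_pos: [0.5528, 0.1749, 0.1869]
orientation: [[-0.972, -0.236, -0.0], [-0.236, 0.972, 0.0], [0.0, 0.0, -1.0]]
ft_force: [0.1, -0.0, 0.2]
gripper_width: 0.0916
grasp_force: 0.0
```

Call:
apply_moves --moves '[[[0, 0, -0.01], 0, 0], [[0, 0, -0.04], 0, 0], [[0, 0, -0.05], 0, 0], [[0, 0, -0.05], 0, 0], [[0, 0, -0.05], 0, 0]]'

```text
time_s: 15.32
tool_pos: [0.5525, 0.1748, 0.3895]
orientation: [[-0.972, -0.236, 0.001], [-0.236, 0.972, 0.0], [-0.001, 0.0, -1.0]]
ft_force: [0.5, -0.4, -0.4]
gripper_width: 0.0918
grasp_force: 0.0
```

Run:
```python
from h import *
o=get_obs();print(np.round(o["tool_pos"],4))
r=snap("top");hsv=cv2.cvtColor(r["img"],cv2.COLOR_RGB2HSV).astype(int)
u=np.array([.9724,.2334]);n=np.array([-.2334,.9724]);O=.5415*u-.2847*n
K=proj(r,[np.r_[O+u*a+n*b,.046] for a in(-.162,-.012) for b in(-.028,.028)]).astype(int);print(K.tolist())
x0,y0=K.min(0)-8;x1,y1=K.max(0)+8
f=6
cv2.imwrite("pics/cp.png",cv2.resize(r["img"][y0:y1,x0:x1,::-1],None,fx=f,fy=f,interpolation=2));print(x0,y0,f)
```

```text
[0.5525 0.1748 0.3895]
[[318, 226], [299, 231], [303, 175], [284, 180]]
276 167 6
```

View pics/cp.png

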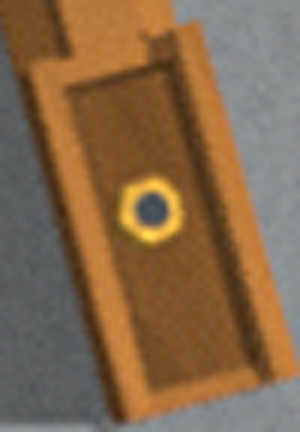

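The coupling stands at crop (151,210), about 60% of the way along the well, seen as a hexagon with a bore. I'll work out its position and the move to view it from near.

Run:
```python
from h import *
o=get_obs();R=np.array(o["orientation"]);T=np.array(o["tool_pos"]);print(np.round(o["q"],1))
r=snap("top");u=np.array([.9724,.2334]);n=np.array([-.2334,.9724]);O=.5415*u-.2847*n
p=plane(r,[(301.2-.3,202-.3)],.046)[0];d=p[:2]-O
print(p,"box",d@u,d@n,"tool delta",(p-T)@R)
```

```text
[-16.3  20.2  -4.9 100.3   2.   58.9  81.8]
[ 0.51224464 -0.1689533   0.046     ] box -0.08284722225104081 0.000862534921024108 tool delta [ 0.12660432 -0.32513672  0.34911817]
```

Call:
apply_moves --moves '[[[0.009, -0.0406, 0], 0, 130], [[0.009, -0.0406, 0], 0, 130], [[0.009, -0.0406, 0], 0, 130], [[0.009, -0.0406, 0], 0, 130], [[0.009, -0.0406, 0], 0, 130]]'

```text
time_s: 16.05
tool_pos: [0.5567, -0.0343, 0.3871]
orientation: [[-0.972, -0.237, 0.0], [-0.237, 0.972, 0.0], [-0.0, 0.0, -1.0]]
ft_force: [0.1, 0.2, -0.6]
gripper_width: 0.0474
grasp_force: 0.0
```

Call:
apply_moves --moves '[[[0.009, -0.0406, 0], 0, 130], [[0.009, -0.0406, 0.02], 0, 130], [[0.009, -0.0406, 0.04], 0, 130], [[0, 0, 0], 0, 130], [[0, 0, 0], 0, 130]]'

```text
time_s: 16.68
tool_pos: [0.5596, -0.1572, 0.3269]
orientation: [[-0.972, -0.236, -0.0], [-0.236, 0.972, 0.001], [0.0, 0.001, -1.0]]
ft_force: [0.5, -0.2, 1.4]
gripper_width: 0.0451
grasp_force: 0.0
```

Run:
```python
from h import *
r=snap("wrist");o=get_obs();R=np.array(o["orientation"]);T=np.array(o["tool_pos"]);print(T,o["gripper_width"],np.round(o["q"],1))
hsv=cv2.cvtColor(r["img"],cv2.COLOR_RGB2HSV).astype(int)
m=((hsv[...,0]>16)&(hsv[...,0]<30)&(hsv[...,1]>110)&(hsv[...,2]>150)).astype(np.uint8);m[230:]=0
for c in cv2.findContours(m,0,2)[0]:
    if cv2.contourArea(c)>150: 
        h=cv2.convexHull(c).reshape(-1,2);P=(plane(r,h,.046)-T)@R*1000
        print(cv2.contourArea(c),h.mean(0),"tool mm minmax",P.min(0)[:2].round(1),P.max(0)[:2].round(1))
p=proj(r,[[.512,-.169,.046]])[0].astype(int);print(p)
x,y=np.clip(p-60,0,None);c=r["img"][y:y+120,x:x+120,::-1];print(x,y)
cv2.imwrite("pics/n.png",cv2.resize(c,None,fx=5,fy=5,interpolation=2))
```

```text
[ 0.56004438 -0.15656359  0.32756812] 0.0450478197454104 [ 10.7  24.8   2.9 103.7  -1.6  51.5 118.1]
1178.0 [250.3 130.7] tool mm minmax [ 36.7 -15.5] [65.7 15.6]
[251 130]
191 70
```

View pics/n.png

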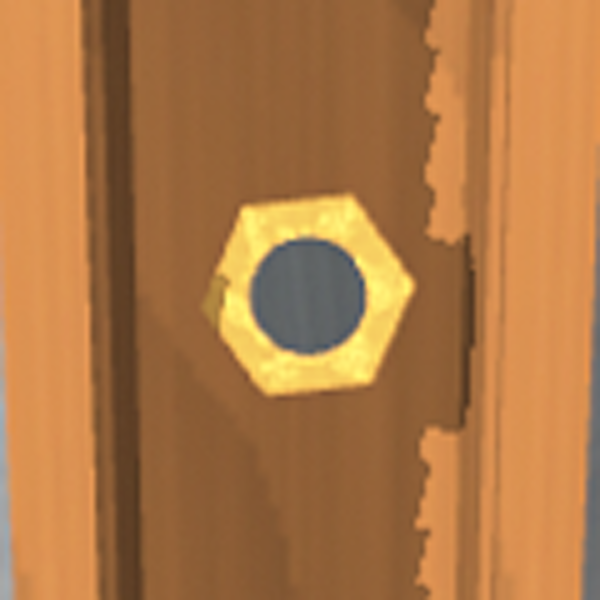

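The flats tilt about 7° (crop corners (245,208)–(352,195)), so a spin of +83° lines the jaw up with them. The centre is 51 mm ahead along tool x.

Call:
apply_moves --moves '[[[0.0513, 0.0002, 0], 0, 130], [[0, 0, 0], 10.4, 130], [[0, 0, 0], 10.4, 130], [[0, 0, 0], 10.4, 130], [[0, 0, 0], 10.4, 130]]'

```text
time_s: 17.35
tool_pos: [0.5106, -0.1679, 0.3284]
orientation: [[-0.882, 0.471, 0.003], [0.471, 0.882, 0.0], [-0.002, 0.002, -1.0]]
ft_force: [0.6, -0.5, -0.1]
gripper_width: 0.0449
grasp_force: 0.0
```

Call:
apply_moves --moves '[[[0, 0, 0], 10.4, 130], [[0, 0, 0], 10.4, 130], [[0, 0, 0], 10.4, 130], [[0, 0, 0], 10.2, 130], [[0, 0, 0], 0, 130]]'

```text
time_s: 17.98
tool_pos: [0.5105, -0.168, 0.328]
orientation: [[-0.357, 0.934, 0.002], [0.934, 0.357, 0.0], [-0.0, 0.002, -1.0]]
ft_force: [0.5, -0.3, 0.1]
gripper_width: 0.0447
grasp_force: 0.0
```

Call:
apply_moves --moves '[[[0, 0, 0.04], 0, 130], [[0, 0, 0.03], 0, 130], [[0, 0, 0], 0, 130], [[0, 0, 0], 0, 130]]'

```text
time_s: 18.48
tool_pos: [0.5105, -0.1695, 0.2582]
orientation: [[-0.355, 0.935, 0.002], [0.935, 0.355, -0.0], [-0.001, 0.002, -1.0]]
ft_force: [-0.3, -0.1, -0.3]
gripper_width: 0.0448
grasp_force: 0.0
```

Call:
apply_moves --moves '[[[0, 0, 0.025], 0, 130], [[0, 0, 0.02], 0, 130], [[0, 0, 0.012], 0, 130], [[0, 0, 0.006], 0, 130], [[0, 0, 0], 0, 130]]'

```text
time_s: 19.1
tool_pos: [0.5099, -0.1697, 0.1943]
orientation: [[-0.353, 0.936, 0.0], [0.936, 0.353, -0.0], [-0.0, 0.0, -1.0]]
ft_force: [-0.3, -0.3, 0.6]
gripper_width: 0.0448
grasp_force: 0.0
```

Call:
apply_moves --moves '[[[0, 0, 0], 0, 255], [[0, 0, 0], 0, 255], [[0, 0, 0], 0, 255], [[0, 0, 0], 0, 255]]'

```text
time_s: 19.6
tool_pos: [0.5101, -0.1696, 0.1945]
orientation: [[-0.353, 0.936, 0.001], [0.936, 0.353, -0.0], [-0.0, 0.001, -1.0]]
ft_force: [-0.7, 0.9, 5.3]
gripper_width: 0.0283
grasp_force: 30.0
```

Call:
apply_moves --moves '[[[0, 0, -0.01], 0, 255], [[0, 0, -0.03], 0, 255], [[0, 0, -0.05], 0, 255], [[0, 0, -0.03], 0, 255], [[0.0192, 0.0101, 0], 0, 255]]'

```text
time_s: 20.23
tool_pos: [0.5129, -0.1502, 0.3173]
orientation: [[-0.349, 0.937, 0.005], [0.937, 0.349, -0.002], [-0.004, 0.004, -1.0]]
ft_force: [0.8, 0.3, -0.9]
gripper_width: 0.0277
grasp_force: 30.0
```

Call:
apply_moves --moves '[[[0.0384, 0.0202, 0], 0, 255], [[0.0384, 0.0202, 0], 0, 255], [[0.0384, 0.0202, 0], 0, 255], [[0.0384, 0.0202, 0], 0, 255], [[0.0384, 0.0202, 0], 0, 255]]'

```text
time_s: 20.85
tool_pos: [0.5388, 0.0684, 0.3142]
orientation: [[-0.353, 0.936, -0.001], [0.936, 0.353, -0.0], [-0.0, -0.001, -1.0]]
ft_force: [0.0, -0.9, -1.0]
gripper_width: 0.0276
grasp_force: 30.0
```

Call:
apply_moves --moves '[[[0.0384, 0.0202, 0], 0, 255], [[0.0384, 0.0202, 0], 0, 255], [[0.0192, 0.0101, 0], 0, 255], [[0, 0, 0], 0, 255], [[0, 0, 0], 0, 255]]'

```text
time_s: 21.48
tool_pos: [0.5525, 0.1725, 0.3139]
orientation: [[-0.351, 0.936, -0.001], [0.936, 0.351, -0.002], [-0.001, -0.001, -1.0]]
ft_force: [0.2, -0.7, -1.3]
gripper_width: 0.0273
grasp_force: 30.0
```

Run:
```python
from h import *
o=get_obs();print(np.round(o["tool_pos"],4),o["gripper_width"],o["grasp_force"])
r=snap("wrist");s=snap("scene")
c=np.zeros((300,800,3),np.uint8);c[:,:400]=cv2.resize(r["img"],(400,300));c[:,400:]=cv2.resize(s["img"][150:330,220:460],(400,300))
cv2.imwrite("pics/p.png",c[:,:,::-1])
```

```text
[0.5525 0.1725 0.3139] 0.027335278331798663 29.99983530084137
```

View pics/p.png

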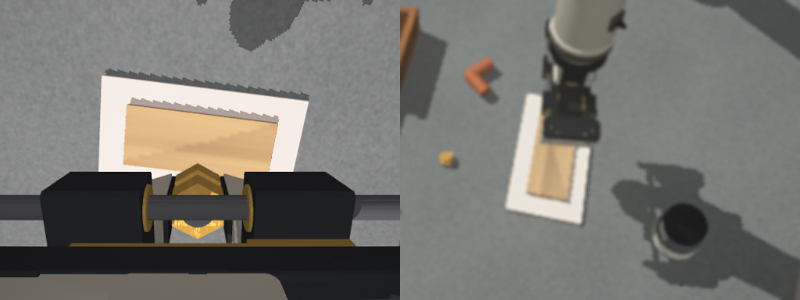

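The lid lies centred on the tile, and the coupling is held upright above its middle (wrist panel (197,200)). I'll lower it.

Call:
apply_moves --moves '[[[0.002, 0, 0.04], 0, 255], [[0, 0, 0.035], 0, 255], [[0, 0, 0.022], 0, 255], [[0, 0, 0.01], 0, 255], [[0, 0, 0], 0, 255]]'

```text
time_s: 22.2
tool_pos: [0.5518, 0.1758, 0.2068]
orientation: [[-0.352, 0.936, -0.001], [0.936, 0.352, -0.001], [-0.0, -0.001, -1.0]]
ft_force: [0.2, 0.3, -0.7]
gripper_width: 0.0275
grasp_force: 30.0
```

Call:
apply_moves --moves '[[[0, 0, 0.003], 0, 255], [[0, 0, 0], 0, 255], [[0, 0, 0], 0, 255]]'

```text
time_s: 22.58
tool_pos: [0.552, 0.1769, 0.2046]
orientation: [[-0.353, 0.936, 0.001], [0.936, 0.353, 0.0], [0.0, 0.001, -1.0]]
ft_force: [0.0, -0.4, -1.1]
gripper_width: 0.0277
grasp_force: 30.0
```

Call:
apply_moves --moves '[[[0, 0, 0.001], 0, 255], [[0, 0, 0], 0, 255]]'

```text
time_s: 22.82
tool_pos: [0.5517, 0.1767, 0.203]
orientation: [[-0.353, 0.936, -0.0], [0.936, 0.353, 0.0], [0.0, -0.0, -1.0]]
ft_force: [-1.0, -0.2, -2.1]
gripper_width: 0.0277
grasp_force: 30.0
```

Call:
apply_moves --moves '[[[0, 0, 0.001], 0, 255], [[0, 0, 0], 0, 255]]'

```text
time_s: 23.08
tool_pos: [0.5517, 0.1767, 0.2019]
orientation: [[-0.353, 0.936, -0.0], [0.936, 0.353, -0.0], [0.0, -0.0, -1.0]]
ft_force: [-0.2, 0.2, -1.9]
gripper_width: 0.0276
grasp_force: 30.0
```

Call:
apply_moves --moves '[[[0, 0, 0.001], 0, 255], [[0, 0, 0], 0, 255]]'

```text
time_s: 23.32
tool_pos: [0.5517, 0.1767, 0.2009]
orientation: [[-0.353, 0.936, -0.0], [0.936, 0.353, -0.0], [0.0, -0.0, -1.0]]
ft_force: [-0.5, -0.3, -1.3]
gripper_width: 0.0275
grasp_force: 30.0
```

Call:
apply_moves --moves '[[[0, 0, 0.0008], 0, 255], [[0, 0, 0], 0, 255]]'

```text
time_s: 23.58
tool_pos: [0.5518, 0.1767, 0.2006]
orientation: [[-0.353, 0.936, 0.0], [0.936, 0.353, 0.0], [0.0, 0.0, -1.0]]
ft_force: [-2.7, -1.2, 3.8]
gripper_width: 0.0281
grasp_force: 30.0
```

Touchdown (about 5 N). I'll open gently and rise.

Call:
apply_moves --moves '[[[0, 0, 0], 0, 150], [[0, 0, 0], 0, 130], [[0, 0, 0], 0, 110], [[0, 0, 0], 0, 110], [[0, 0, 0], 0, 110]]'

```text
time_s: 24.2
tool_pos: [0.5518, 0.1767, 0.2002]
orientation: [[-0.353, 0.936, -0.0], [0.936, 0.353, -0.0], [-0.0, -0.0, -1.0]]
ft_force: [-0.3, -0.5, -0.1]
gripper_width: 0.0524
grasp_force: 0.0
```

Call:
apply_moves --moves '[[[0, 0, -0.01], 0, 110], [[0, 0, -0.03], 0, 110], [[0, 0, -0.05], 0, 110], [[0, 0, -0.05], 0, 110], [[0, 0, -0.03], 0, 110]]'

```text
time_s: 24.82
tool_pos: [0.5523, 0.1767, 0.3739]
orientation: [[-0.353, 0.936, 0.004], [0.936, 0.353, 0.002], [0.0, 0.004, -1.0]]
ft_force: [0.1, 0.4, 0.1]
gripper_width: 0.0521
grasp_force: 0.0
```

Call:
apply_moves --moves '[[[-0.05, 0, 0], 0, 110], [[-0.05, 0, 0], 0, 110], [[0, 0, 0], 0, 110], [[0, 0, 0], 0, 110]]'

```text
time_s: 25.32
tool_pos: [0.5869, 0.0833, 0.3706]
orientation: [[-0.353, 0.936, 0.0], [0.936, 0.353, 0.001], [0.001, 0.0, -1.0]]
ft_force: [-0.3, 0.3, -0.1]
gripper_width: 0.052
grasp_force: 0.0
```

Run:
```python
from h import *
r=snap("wrist");s=snap("scene")
c=np.zeros((300,800,3),np.uint8);c[:,:400]=cv2.resize(r["img"],(400,300));c[:,400:]=cv2.resize(s["img"][190:300,260:407],(400,300))
cv2.imwrite("pics/z.png",c[:,:,::-1])
```

```text
(no output)
```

View pics/z.png

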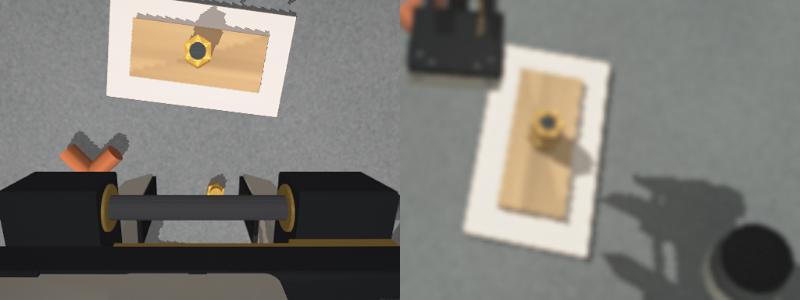

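The coupling stands upright at the middle of the lid (wrist panel (198,50)), and the lid lies flat and centred on the tile. The robot is clear.

```bash
python3 -c "
from cell import *
print(hand_in())"
```

```text
the job is handed in; nothing more can be done
None
```

The job is handed in at about 25 s of the 72 s limit: the last picture shows the lid flat and centred on the tile, the coupling standing upright on its middle, and the arm clear; no verdict came back.

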